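# Third hand for the knock-box bar

## Task

The bar of the knock box has been off for cleaning: pick it up and slide it, stud first, through the rubber-ringed hole and across the box until the stud sticks out through the small hole in the far wall and the flat head sits on the rubber ring. Then be my third hand while I put the nut on: push the head against the ring along the bar with a steady 10 N or so (not under 5 or over 15) for at least three seconds, and finish like that, still holding it there with the same push and not letting go. Ease it home rather than ramming it, and leave the spanner, tamper, cup and pitcher where they are.

Things in the scene. Friction and masses are not known exactly. Their poses are not given: they have to be found in the camera images.
- knock_box: Knock box of a coffee bar: open-topped sheet-steel bin on a black rubber foot, screwed to the counter, 150 mm along its x, 170 mm along its y, 115 mm high, walls 5 mm. Origin: centre of its underside on the counter, z up. The bar goes in along the box's +x through a hole in each wall that stands across x. At the start +x points to the robot's left (world +y), up to 18 degrees either way.
- near_hole (a point): Centre of the 30 mm hole in the box's -x wall, where the bar enters, on the wall's outer face, 85 mm above the counter on the box's line y = 0; axes as the box's. In front of it stands the rubber ring, 12 mm proud of the wall.
- far_hole (a point): Centre of the 14 mm hole in the box's +x wall, on the wall's outer face, where the nut will go on; 85 mm above the counter on the box's line y = 0, 150 mm from near_hole; axes as the box's. Countersunk 2 mm on the inside.
- buffer: Soft black rubber ring on the outside of the box's -x wall, round the 30 mm hole, the seat of the bar's head: 52 mm outer, 36 mm inner diameter, 12 mm thick. Origin: centre of the ring at its wall side, at near_hole when unloaded; axes as the box's. Pressed along the box's +x it gives 1 mm per 4 N (10 N: 2.5 mm; at most 7 mm), its origin moving as much; it springs back.
- bar: The knock bar, 216 mm long, 0.20 to 0.36 kg, a rigid whole: flat aluminium block head, then a black rubber-covered round bar 26 mm thick and 147 mm long (last 8 mm tapered to 19 mm), then a steel stud. Origin: on the bar's axis at the head's inner face, which seats on the rubber ring; +x along the bar to the stud's end, y across the head, z up. It starts flat on the counter, axis 13 mm up.
- bar_head (a point): Centre of the bar's bare aluminium head, on the axis, 17 mm from the bar's origin along its -x; axes as the bar's. The head is a block 34 mm long (bar's x), 48 mm wide (bar's y) and 26 mm thick (z), to be gripped across the 48 mm. The centre of mass is about 60 mm ahead of this point (bar's +x).
- bar_tip (a point): End of the bar's steel stud, on the axis, 182 mm from the bar's origin along its +x; axes as the bar's. Stud 10 mm thick, 35 mm long, its last 8 mm tapered to 5 mm. At the start it points to the robot's left (world +y), up to 35 degrees either way. With the head on the unloaded ring it is 20 mm beyond the far wall's outer face.
- spanner: Bystander: steel spanner 160 mm long lying on the counter to the robot's left. Origin near its middle, on the counter.
- tamper: Bystander: steel coffee tamper, 58 mm across and 82 mm high, standing on the counter. Origin: centre of its underside.
- cup: Bystander: black cup on its black saucer, 148 mm across and 68 mm high. Origin: centre of the underside.
- pitcher: Bystander: steel milk pitcher 90 mm across and 95 mm high, handle along its +x out to 77 mm. Origin: centre of its underside.

How it is judged:
On the way, in this order (a step that is already met when the one before it is completed fails the run):
1. the stud's end is through the near hole, inside the box (x of bar_tip in the frame of near_hole above 0.015 m and y of bar_tip in the frame of near_hole between -0.015 and 0.015 m and z of bar_tip in the frame of near_hole between -0.015 and 0.015 m), for 0.1 s.
2. the stud sticks out of the far hole (x of bar_tip in the frame of far_hole above 0.003 m and y of bar_tip in the frame of far_hole between -0.006 and 0.006 m and z of bar_tip in the frame of far_hole between -0.006 and 0.006 m and angle between the x axis of bar and the x axis of knock_box, either way round below 0.08 rad), for 0.1 s.
3. the head is pressed on the rubber ring with 5 to 15 N, steadily for 3 seconds (x of bar_tip in the frame of far_hole above 0.017 m and y of bar_tip in the frame of far_hole between -0.006 and 0.006 m and z of bar_tip in the frame of far_hole between -0.006 and 0.006 m and angle between the x axis of bar and the x axis of knock_box, either way round below 0.08 rad and contact force between bar and buffer between 5 and 15 N and contact force between the fingers and bar above 1 N and linear speed of bar below 0.01 m/s), for 3 s.
At the end, for the whole second after the job is handed in: Bar through both holes: stud end 17 mm or more beyond the far wall and within 6 mm of the hole's axis, bar within 0.08 rad of the box's x; head pressing on the ring with 5 to 15 N; fingers touching the bar with over 1 N; bar at rest (under 10 mm/s) (all of step 3); the arm keeps its last pose, push and grip.
It fails at once if the bar is rammed: more than 26 N on the rubber ring (contact force between bar and buffer above 26 N).
It fails at once if the spanner is shifted by more than 30 mm (distance of spanner from where it was at the start of the episode above 0.03 m).
It fails at once if the tamper is shifted by more than 30 mm (distance of tamper from where it was at the start of the episode above 0.03 m).
It fails at once if the cup is shifted by more than 30 mm (distance of cup from where it was at the start of the episode above 0.03 m).
It fails at once if the pitcher is shifted by more than 30 mm (distance of pitcher from where it was at the start of the episode above 0.03 m).
It also fails if it takes over 64 s, if anything falls off the work surface, if the arm or the gripper's body presses on something with over 40 N, if the wrist force passes 120 N, or if a joint passes its speed limit or range.

## Robot

A 6-joint arm with a two-finger parallel gripper is mounted at the origin on the work surface. World frame = base frame: x ahead of the robot, y to its left, z up, the work surface at z = 0. Lengths are in m, angles in rad, forces in N, time in s.
With the tool pointing down it reaches from about 0.3 to 0.875 m from the base axis. Payload 4.2 kg.
Tool frame: the origin (TCP) lies on the mounting face of the last link; the fingertips stand 173 mm ahead of it and the grasp point (between the pads) lies 155 mm ahead of it; z points along the fingers, y is the line along which they close (so a half turn about z gives the same grasp; the last joint's range is limited). The gripper opens to 85 mm and grips with 20 to 120 N. Pads are 22 mm wide; open, the fingers measure 114 mm over their backs; the gripper's body (76 mm by 85 mm) begins 54 mm behind the grasp point. The pads swing forward as they close: fully open they stand 13 mm farther back than shut.
Start: joints at [-1.278, 0.32, 1.565, -0, 1.257, -0.02], TCP at [0.177, -0.547, 0.405] pointing down, gripper open.
Joint ranges: [-3.11, 3.11], [-0.84, 2.01], [0.21, 2.61], [-1.34, 4.49], [0.05, 2.63], [-2.56, 2.56]. Speed limits (rad/s): [2.57, 2.57, 3.14, 3.14, 3.14, 3.14].

## Interface

Orientations are given as [roll, pitch, yaw] about the fixed x, y, z axes, in that order (R = Rz(yaw) Ry(pitch) Rx(roll)).
In Python, from rig import * gives the robot as it stands.
- The arm moves only by the tool arm_command, never from a script. Its argument "commands" is one flat list of numbers, 7 for each row, row after row: the shift along the tool's x, y, z in m, then the turn, a rotation vector about the tool's x, y, z in degrees, then the closure, from 0 (fully open) to 1 (shut). In form: [x, y, z, ax, ay, az, gripper, x, y, z, ax, ay, az, gripper, ...]. A call has exactly 8 rows; each row shifts and turns the commanded pose from where the row before left it, along the tool's axes as they then stand; what a row does not reach is not made up. A row lasts 1/12 s, in which the tool goes at most 41.7 mm and 7.16 degrees, less where a joint would pass 70% of its speed; a pose out of reach is approached as far as the arm can. A call with a gripper value outside its range is refused whole. The fingers move at their own pace and stop on an object; "squeeze" is the grip in N (left out, the last holds). Time passes only in rows, so rows that do not move let the fingers close, or fill a call up. It gives the time, the measured TCP pose, the force, the opening and the grip force at its end, in the units of the state.
- sense(): the state, without advancing time (a new reading comes with each control period).
- read_camera(name): name is "side" or "top"; returns a dict with "color" (420x560x3 uint8, red, green, blue), "z_map" (420x560 float32, m along the optical axis (not along the pixel's ray), 0 where there is no reading), "fov_y" (degrees; the focal length in pixels is half the picture's height over the tangent of half this angle, whatever the lens; pixels are square), "cx", "cy" (the principal point, pixels), "R" (3x3) and "t" (3): a world point X has camera coordinates R X + t. Camera axes: x right, y down, z forward; pixel columns grow to the right and rows downward; lengths in m; the calibration is good to about 2 mm. A picture is of the moment at which its call begins.
- close_job(): hands the job in; it is judged then, once.
The state is a dict: "time": time; "q": joint angles; "qd": joint speeds; "effort": joint torques, N m; "position": TCP position; "eef_rot": TCP orientation; "contact_force": force on the tool from outside, world axes, zero at the start; "torque": the same for the moment, N m; "width": finger opening in m; "finger_force": force on a finger pad.
Only numpy, scipy, OpenCV 4.12 (cv2) and the standard library are available. Lean on these libraries where they do the work, as an engineer would, in place of code of your own. Each camera call takes 0.05 s, during which the arm holds its last target. There are 200 camera calls.

## Working session

There is one attempt and no reset: what is moved stays moved. The work goes in short steps, Python scripts to look and compute and a tool call to move; the robot and the scene stay as the last step left them, time stands still between calls to the robot, and variables do not carry over. Pictures are saved under pics/ and viewed, at most 10 in all, crops included, and the job is handed in when it is done.

Besides the shell and the picture viewer there is one more tool, called after "Emit:" as a command line: name --argument value ..., lists and objects as JSON in quotes. arm_command: Moves the arm, as the interface text tells. Its arguments: {"type":"object","properties":{"commands":{"type":"array","items":{"type":"number"}},"squeeze":{"type":"number"}},"required":["commands"]}

```bash
mkdir -p pics; ls; python3 - <<'E'
from rig import *
import cv2,numpy as np
s=sense();print(s)
for n in("side","top"):
    c=read_camera(n);np.savez(f"{n}0.npz",**c);cv2.imwrite(f"pics/{n}0.png",c["color"][:,:,::-1])
    print(n,c["fov_y"],c["cx"],c["cy"],c["R"],c["t"],(c["z_map"]>0).mean())
E
```

```text
pics
{'time': 0.0, 'q': array([-1.27802178e+00,  3.20329513e-01,  1.56566147e+00,  9.49235767e-06,
        1.25741989e+00, -2.00296488e-02]), 'qd': array([ 1.38099479e-03,  4.63878978e-04,  1.56365475e-04, -1.18580589e-04,
        5.19643095e-05,  8.93077931e-04]), 'effort': array([ 1.14561102e-03, -4.15517020e+01, -2.34160745e+01,  1.74873171e-04,
        8.39417742e-03,  7.25859138e-06]), 'position': array([ 0.17688375, -0.54695116,  0.4038672 ]), 'eef_rot': array([-3.13977498e+00, -4.54386574e-05,  3.12801224e-01]), 'contact_force': array([ 0.46876179, -0.42154795,  0.6120451 ]), 'torque': array([ 0.00926433, -0.00909757, -0.00426401]), 'finger_force': 0.0, 'width': 0.08527226319924232}
side 45.30104004928486 271.4306316714244 209.19996763808754 [[-8.10356584e-01 -5.85936769e-01  5.56205424e-04]
 [-3.59028279e-01  4.95789177e-01 -7.90753935e-01]
 [ 4.63056045e-01 -6.40992351e-01 -6.12133894e-01]] [0.51494889 0.24224666 1.04148994] 0.9960671768707483
top 57.76585294396736 283.95316073951454 207.26212429036903 [[-0.00342769 -0.9999759  -0.00603802]
 [-0.99506542  0.00400948 -0.09913995]
 [ 0.09916177  0.00566841 -0.99505518]] [0.03513406 0.57778329 1.11888625] 0.9960841836734694
```

View pics/side0.png

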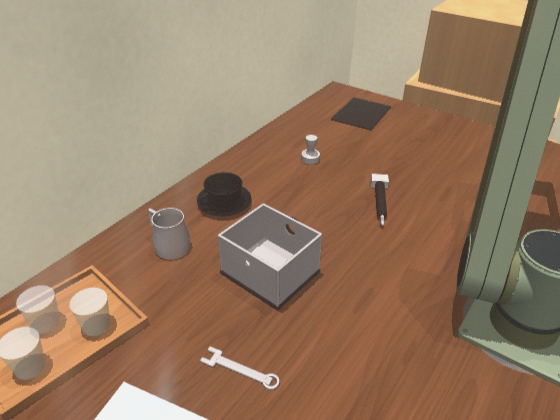

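View pics/top0.png

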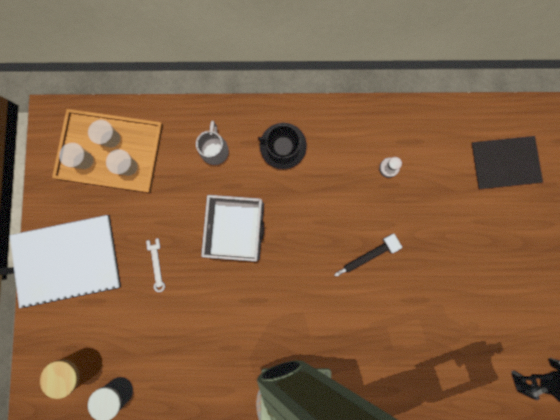

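The side view shows the box, with its far hole at (248,263) and near hole at (291,229). The bar runs from its head at (380,182) to its tip at (382,222). In the top view the head is at (393,243), the tip at (338,274) and the box rim spans (205..262, 197..262).

```bash
cat > h.py <<'E'
import numpy as np,cv2
def f(c): return c["color"].shape[0]/2/np.tan(np.radians(float(c["fov_y"]))/2)
def ray(c,p):
    p=np.atleast_2d(p).astype(float);F=f(c)
    d=np.c_[(p[:,0]-c["cx"])/F,(p[:,1]-c["cy"])/F,np.ones(len(p))]@c["R"]
    return -c["R"].T@c["t"],d
def plane(c,p,z):
    o,d=ray(c,p);return o+d*((z-o[2])/d[:,2])[:,None]
def tri(c1,p1,c2,p2):
    o1,d1=ray(c1,p1);o2,d2=ray(c2,p2);d1,d2=d1[0],d2[0]
    s=np.linalg.lstsq(np.c_[d1,-d2],o2-o1,rcond=None)[0]
    a,b=o1+s[0]*d1,o2+s[1]*d2;return (a+b)/2,np.linalg.norm(a-b)
def zpts(c,uv):
    o,d=ray(c,uv);u=np.round(np.atleast_2d(uv)).astype(int);return o+d*c["z_map"][u[:,1],u[:,0]][:,None]
def proj(c,X):
    Y=np.atleast_2d(X)@c["R"].T+c["t"];return Y[:,:2]/Y[:,2:]*f(c)+[c["cx"],c["cy"]]
def blobs(m,amin=8):
    n,l,st,ce=cv2.connectedComponentsWithStats(m.astype(np.uint8));return [(st[i,4],ce[i],l==i) for i in range(1,n) if st[i,4]>=amin]
E
python3 - <<'E'
from h import *
T=dict(np.load("top0.npz"));S=dict(np.load("side0.npz"))
def win(c,x0,x1,y0,y1):
    m=np.zeros((420,560),bool);m[y0:y1,x0:x1]=1;return m
hs={}
for n,c,w in(("T",T,(330,410,230,285)),("S",S,(365,395,170,232))):
    im=c["color"].astype(int);sat=im.max(2)-im.min(2);g=im.mean(2);W=win(c,*w)
    light=W&(g>125)&(sat<40);dark=W&(g<45)&(sat<25)
    for nm,m in(("light",light),("dark",dark)):
        for a,ce,mm in blobs(m,4):
            pts=np.argwhere(mm)[:,::-1].astype(np.float32);print(n,nm,a,ce.round(1),cv2.minAreaRect(pts))
            if nm=="light":print("   z0",plane(c,ce,.026).round(4),"depth",np.median(zpts(c,pts),0).round(4))
# box top rim from depth/height map (top view)
vv,uu=np.mgrid[180:280,190:280];uv=np.c_[uu.ravel(),vv.ravel()]
P=zpts(T,uv);m=(P[:,2]>.105)&(P[:,2]<.125)
print("rim z",np.median(P[m,2]))
M=np.zeros((420,560),np.uint8);M[uv[m][:,1],uv[m][:,0]]=1
for a,ce,mm in blobs(M,50):
    pts=np.argwhere(mm)[:,::-1].astype(np.float32);r=cv2.minAreaRect(pts);Q=plane(T,cv2.boxPoints(r),.115)
    print(a,r,Q.round(4).tolist(),np.linalg.norm(np.diff(Q[[0,1,2]],axis=0),axis=1))
for nm,c,w in(("S",S,(200,330,200,310)),("T",T,(190,280,180,280))):
    x0,x1,y0,y1=w;cv2.imwrite(f"pics/c_{nm}.png",cv2.resize(c["color"][y0:y1,x0:x1,::-1],None,fx=5,fy=5,interpolation=2))
E
```

```text
T light 216 [392.7 242.9] ((392.7205810546875, 242.86764526367188), (17.66435432434082, 12.347898483276367), 59.03623962402344)
   z0 [[ 0.4698 -0.2917  0.026 ]] depth [ 0.4696 -0.2925  0.0252]
T light 41 [339.9 272. ] ((340.0000305175781, 272.0000305175781), (3.5777084827423096, 11.627553939819336), 63.43495178222656)
   z0 [[ 0.3845 -0.1325  0.026 ]] depth [ 0.3838 -0.134   0.0163]
T dark 17 [379.6 246.6] ((379.5307922363281, 246.55386352539062), (1.7364860773086548, 10.294882774353027), 60.2551155090332)
T dark 11 [370.4 251.9] ((370.300048828125, 252.1000518798828), (1.3416407108306885, 7.602630138397217), 63.43495178222656)
T dark 6 [363.8 255.3] ((363.8076477050781, 255.4615020751953), (1.1094005107879639, 3.605551242828369), 56.3099365234375)
T dark 6 [358.8 258.2] ((358.7000427246094, 258.4000244140625), (1.3416407108306885, 3.5777084827423096), 63.43495178222656)
T dark 6 [351.8 262.2] ((351.8499755859375, 262.0500183105469), (1.2649108171463013, 4.110960960388184), 71.56504821777344)
S light 122 [380.  177.7] ((379.5, 178.5), (9.0, 17.0), 90.0)
   z0 [[ 0.4655 -0.2904  0.026 ]] depth [ 0.4674 -0.2925  0.0245]
S light 7 [385.9 185.6] ((385.75006103515625, 185.75001525878906), (3.535533905029297, 1.4142134189605713), 45.0)
   z0 [[ 0.4349 -0.2645  0.026 ]] depth [ 0.4447 -0.2915  0.0065]
S light 29 [382.  219.3] ((382.0, 219.5), (9.0, 2.0), 90.0)
   z0 [[ 0.377  -0.1221  0.026 ]] depth [ 0.3816 -0.1357  0.0158]
rim z 0.11668839242827178
593 ((232.6588134765625, 227.93527221679688), (59.132999420166016, 62.0474739074707), 4.39870548248291) [[0.4336, 0.2621, 0.115], [0.6055, 0.2519, 0.115], [0.592, 0.0867, 0.115], [0.4207, 0.0995, 0.115]] [0.17213176 0.16570889]
```

View pics/c_S.png

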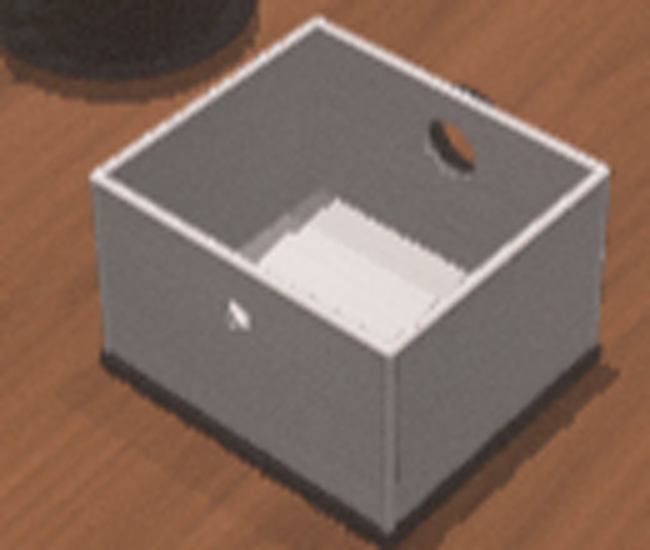

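View pics/c_T.png

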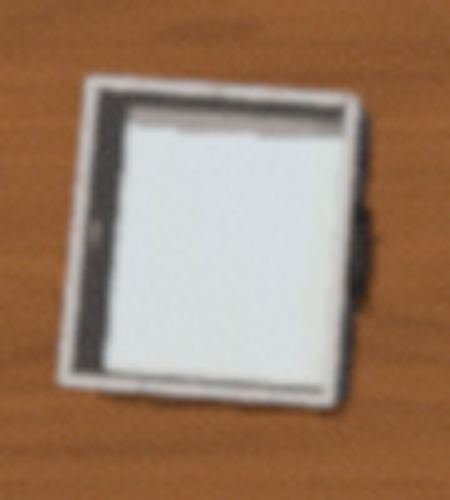

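The crops show clear rim corners. In side-crop pixels they are (318,20), (97,177), (390,352) and (605,172); in top-crop pixels they are (88,75), (358,93), (335,408) and (60,385). The rubber ring is dark, at top-crop (365,255).

```bash
python3 - <<'E'
from h import *
T=dict(np.load("top0.npz"));S=dict(np.load("side0.npz"))
cv=lambda p,o:(np.array(p)+.5)/5-.5+o
# order: A=(far,+x side) top-left ; B near,+x ; C near,-x ; D far,-x
Tg=cv([[88,75],[358,93],[335,408],[60,385]],[190,180])
Sg=cv([[97,177],[318,20],[605,172],[390,352]],[200,200])
def refine(c,g):
    b=c["color"][:,:,2].astype(np.float32);b=cv2.GaussianBlur(b,(0,0),.5);ctr=g.mean(0);L=[]
    for i in range(4):
        p,q=g[i],g[(i+1)%4];n=np.array([(q-p)[1],-(q-p)[0]]);n/=np.linalg.norm(n)
        if n@(ctr-p)>0:n=-n   # outward
        pts=[]
        s=np.arange(-2.5,5,.1)
        for t in np.linspace(.12,.88,40):
            a=p+t*(q-p)+s[:,None]*n
            v=cv2.remap(b,a[:,0].astype(np.float32)[None],a[:,1].astype(np.float32)[None],1)[0]
            gr=np.gradient(v);k=np.argmin(gr[:60]);pts.append(a[k])
        pts=np.array(pts,np.float32);l=cv2.fitLine(pts,cv2.DIST_HUBER,0,.01,.01).ravel()
        r=(pts-l[2:])@np.array([-l[1],l[0]]);print("res",np.std(r).round(2),end=" ");L.append(l)
    out=[]
    for i in range(4):
        a,b2=L[i-1],L[i];M=np.c_[a[:2],-b2[:2]];s=np.linalg.solve(M,b2[2:]-a[2:]);out.append(a[2:]+s[0]*a[:2])
    print();return np.array(out)
Tc,Sc=refine(T,Tg),refine(S,Sg);print((Tc-Tg).round(1).tolist(),(Sc-Sg).round(1).tolist())
X=[]
for a,b in zip(Tc,Sc):
    x,e=tri(T,a,S,b);X.append(x);print("tri",x.round(4),"gap",e.round(4))
X=np.array(X)
for nm,Q in(("tri",X),("T",plane(T,Tc,.115)),("S",plane(S,Sc,.115))):
    A,B,C,D=Q[:,:2];dx=(A+D-B-C)/2;dy=(A+B-C-D)/2
    print(nm,"centre",Q.mean(0).round(4),"len",np.linalg.norm(dx).round(4),np.linalg.norm(dy).round(4),"yaw x",np.degrees(np.arctan2(dx[1],dx[0])).round(2),"from y side",np.degrees(np.arctan2(dy[1],dy[0])).round(2)) 
# bar: head and stud rays
for nm,c,h,t in(("T",T,[392.7,242.9],[340,272]),):
    H=plane(c,h,.026)[0]; 
    print(nm,H,)
ht,_=tri(T,[392.7,242.9],S,[380.,177.7]);tt,_=tri(T,[340,272],S,[382,219.3]);print("tri head top",ht,"stud",tt)
st=plane(T,[340,272],.018)[0];print("stud T z18",st,"S",plane(S,[382,219.3],.018)[0])
d=(st-plane(T,[392.7,242.9],.026)[0])[:2];print("bar yaw",np.degrees(np.arctan2(d[1],d[0])),np.linalg.norm(d))
# holes in side view: world from tri-based box
Q=X;A,B,C,D=Q;ex=((A+D-B-C)/2);ex[2]=0;ex/=np.linalg.norm(ex)
cen=X.mean(0);nh=cen-.075*ex;fh=cen+.075*ex;nh[2]=fh[2]=.085;fi=nh+.005*ex
print("near",nh,"far",fh,"proj S far",proj(S,fh),"near inner",proj(S,fi),"obs far",cv([238,315],[200,200]),"obs near",cv([452,146],[200,200]))
E
```

```text
res 0.3 res 0.28 res 0.32 res 0.32 
res 0.26 res 0.21 res 0.2 res 0.22 
[[-0.6, -0.6], [0.3, -0.1], [-0.1, -0.1], [-1.0, 0.4]] [[-2.4, -0.3], [-0.3, -1.3], [1.7, -0.7], [-0.1, 1.1]]
tri [0.6056 0.2474 0.1169] gap 0.0036
tri [0.5938 0.0943 0.1167] gap 0.0028
tri [0.4207 0.1084 0.1169] gap 0.0002
tri [0.4322 0.2616 0.1186] gap 0.0011
tri centre [0.5131 0.1779 0.1173] len 0.1536 0.1739 yaw x 85.67 from y side -4.67
T centre [0.514  0.1788 0.115 ] len 0.1544 0.1752 yaw x 85.56 from y side -4.47
S centre [0.5137 0.1755 0.115 ] len 0.1531 0.1725 yaw x 85.6 from y side -4.59
T [ 0.46982438 -0.29171043  0.026     ]
tri head top [ 0.46834663 -0.29325417  0.02321222] stud [ 0.38273859 -0.13467951  0.01526581]
stud T z18 [ 0.383784  -0.1338782  0.018    ] S [ 0.380733   -0.13191547  0.018     ]
bar yaw 118.59648955768506 0.1797608376587651
near [0.50740916 0.10313312 0.085     ] far [0.51873893 0.25270463 0.085     ] proj S far [[246.24396527 262.96991351]] near inner [[288.92292189 229.37986574]] obs far [247.2 262.6] obs near [290.  228.8]
```

Emit:
arm_command --commands '[0.0297, -0.0127, 0, 0, 0, 0, 0, 0.0297, -0.0127, 0, 0, 0, 0, 0, 0.0297, -0.0127, 0, 0, 0, 0, 0, 0.0297, -0.0127, 0, 0, 0, 0, 0, 0.0297, -0.0127, 0, 0, 0, 0, 0, 0.0297, -0.0127, 0, 0, 0, 0, 0, 0.0297, -0.0127, 0, 0, 0, 0, 0, 0.0297, -0.0127, 0, 0, 0, 0, 0]' --squeeze 100

```text
time: 0.77
position: [0.3726, -0.376, 0.4044]
eef_rot: [-3.141, 0.0, 0.313]
contact_force: [-0.2, -0.6, -0.6]
width: 0.0857
finger_force: 0.0
```

Emit:
arm_command --commands '[0.0297, -0.0127, 0, 0, 0, 0, 0, 0.0297, -0.0127, 0, 0, 0, 0, 0, 0.0297, -0.0127, 0, 0, 0, 0, 0, 0.0297, -0.0127, 0, 0, 0, 0, 0, 0, 0, 0.0125, 0, 0, -7, 0, 0, 0, 0.0125, 0, 0, -7, 0, 0, 0, 0.0125, 0, 0, -7, 0, 0, 0, 0.0125, 0, 0, -7, 0]'

```text
time: 1.43
position: [0.4693, -0.292, 0.3537]
eef_rot: [-3.141, 0.0, 0.808]
contact_force: [0.1, -0.3, -0.4]
width: 0.0853
finger_force: 0.0
```

Emit:
arm_command --commands '[0, 0, 0.0125, 0, 0, -7, 0, 0, 0, 0.0125, 0, 0, -7, 0, 0, 0, 0.0125, 0, 0, -7, 0, 0, 0, 0.0125, 0, 0, -7, 0, 0, 0, 0.0125, 0, 0, -7, 0, 0, 0, 0.0125, 0, 0, -7, 0, 0, 0, 0.0125, 0, 0, -7, 0, 0, 0, 0.0125, 0, 0, -7, 0]'

```text
time: 2.1
position: [0.469, -0.2923, 0.2538]
eef_rot: [-3.141, -0.0, 1.785]
contact_force: [-0.7, -0.1, -0.9]
width: 0.0854
finger_force: 0.0
```

Emit:
arm_command --commands '[0, 0, 0, 0, 0, -7, 0, 0, 0, 0, 0, 0, -7, 0, 0, 0, 0, 0, 0, -2.7, 0, 0, 0, 0, 0, 0, 0, 0, 0, 0, 0, 0, 0, 0, 0, 0, 0, 0, 0, 0, 0, 0, 0, 0, 0, 0, 0, 0, 0, 0, 0, 0, 0, 0, 0, 0]'

```text
time: 2.77
position: [0.4691, -0.2924, 0.2547]
eef_rot: [-3.142, 0.0, 2.07]
contact_force: [-0.0, -0.7, 0.3]
width: 0.0857
finger_force: 0.0
```

```bash
python3 - <<'E'
from rig import *
from h import *
o=[]
for n,w in(("side",(340,440,90,240)),("top",(320,420,200,290))):
    c=read_camera(n);p=sense()["position"];print(n,proj(c,[p-[0,0,.173],p-[0,0,.155+.0735]]).round(1).tolist(),w)
    x0,x1,y0,y1=w;o.append(cv2.resize(c["color"][y0:y1,x0:x1,::-1],(400,(y1-y0)*4),interpolation=2))
h=max(a.shape[0] for a in o);cv2.imwrite("pics/m1.png",np.hstack([cv2.copyMakeBorder(a,0,h-a.shape[0],0,0,0) for a in o]))
E
```

```text
side [[381.8, 160.3], [379.2, 176.9]] (340, 440, 90, 240)
top [[398.4, 243.0], [393.0, 243.1]] (320, 420, 200, 290)
```

View pics/m1.png

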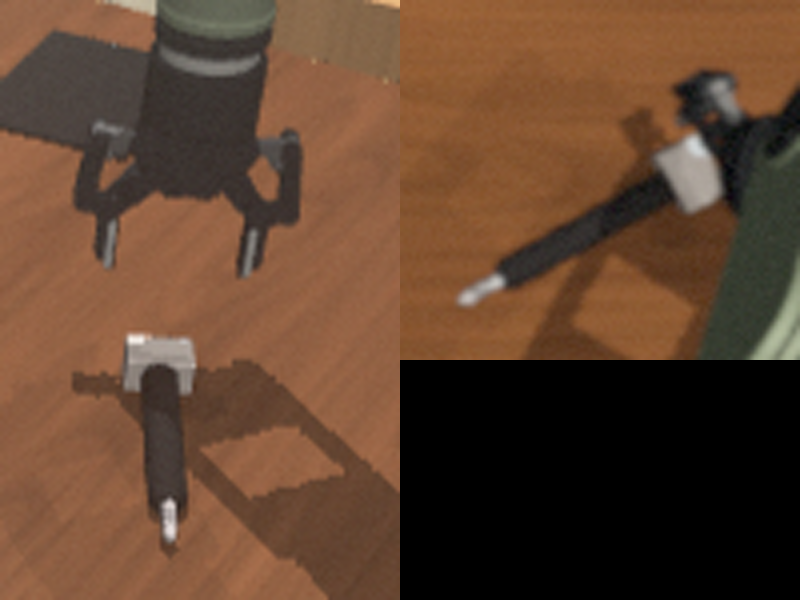

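The fingers straddle the head (side crop (160,360)) symmetrically. Descending and gripping.

Emit:
arm_command --commands '[0, 0, 0.013, 0, 0, 0, 0, 0, 0, 0.013, 0, 0, 0, 0, 0, 0, 0.013, 0, 0, 0, 0, 0, 0, 0.013, 0, 0, 0, 0, 0, 0, 0.013, 0, 0, 0, 0, 0, 0, 0.0125, 0, 0, 0, 0, 0, 0, 0, 0, 0, 0, 0, 0, 0, 0, 0, 0, 0, 0]'

```text
time: 3.53
position: [0.469, -0.2924, 0.1769]
eef_rot: [-3.141, -0.001, 2.07]
contact_force: [0.9, 0.3, 0.3]
width: 0.0853
finger_force: 0.0
```

Emit:
arm_command --commands '[0, 0, 0, 0, 0, 0, 0.3, 0, 0, 0, 0, 0, 0, 0.4, 0, 0, 0, 0, 0, 0, 0.5, 0, 0, 0, 0, 0, 0, 1, 0, 0, 0, 0, 0, 0, 1, 0, 0, 0, 0, 0, 0, 1, 0, 0, 0, 0, 0, 0, 1, 0, 0, 0, 0, 0, 0, 1]' --squeeze 100

```text
time: 4.2
position: [0.4695, -0.2927, 0.1786]
eef_rot: [3.14, 0.002, 2.07]
contact_force: [-0.9, 0.5, 6.4]
width: 0.0462
finger_force: 103.6
```

Emit:
arm_command --commands '[0, 0, -0.01, 0, 0, 0, 1, 0, 0, -0.015, 0, 0, 0, 1, 0, 0, -0.02, 0, 0, 0, 1, 0, 0, -0.02, 0, 0, 0, 1, 0, 0, -0.01, 0, 0, 5, 1, 0, 0, 0, 0, 0, 6, 1, 0, 0, 0, 0, 0, 6, 1, 0, 0, 0, 0, 0, 6, 1]'

```text
time: 4.87
position: [0.4689, -0.2923, 0.2528]
eef_rot: [3.142, 0.0, 1.664]
contact_force: [1.1, 0.5, -3.5]
width: 0.0459
finger_force: 102.9
```

Emit:
arm_command --commands '[0, 0, 0, 0, 0, 6, 1, 0, 0, 0, 0, 0, 4.1, 1, 0.026, 0.0013, 0, 0, 0, 0, 1, 0.026, 0.0013, 0, 0, 0, 0, 1, 0.026, 0.0013, 0, 0, 0, 0, 1, 0.026, 0.0013, 0, 0, 0, 0, 1, 0.026, 0.0013, 0, 0, 0, 0, 1, 0.016, 0.0013, 0, 0, 0, 0, 1]'

```text
time: 5.53
position: [0.4878, -0.1453, 0.2523]
eef_rot: [-3.14, -0.001, 1.494]
contact_force: [0.4, -0.1, -4.0]
width: 0.046
finger_force: 102.9
```

Emit:
arm_command --commands '[0, 0, 0, 0, 0, 0, 1, 0, 0, 0, 0, 0, 0, 1, 0, 0, 0, 0, 0, 0, 1, 0, 0, 0, 0, 0, 0, 1, 0, 0, 0, 0, 0, 0, 1, 0, 0, 0, 0, 0, 0, 1, 0, 0, 0, 0, 0, 0, 1, 0, 0, 0, 0, 0, 0, 1]'

```text
time: 6.2
position: [0.4883, -0.1478, 0.2522]
eef_rot: [-3.142, 0.0, 1.492]
contact_force: [0.0, -1.1, -3.4]
width: 0.0459
finger_force: 102.9
```

```bash
python3 - <<'E'
from rig import *
from h import *
o=[]
for n,w in(("side",(210,410,160,310)),("top",(190,390,170,300))):
    c=read_camera(n);np.savez(f"{n}1.npz",**c)
    x0,x1,y0,y1=w;o.append(cv2.resize(c["color"][y0:y1,x0:x1,::-1],(800,(y1-y0)*4),interpolation=2))
    cv2.imwrite(f"pics/n1{n}.png",o[-1])
print(sense()["position"],sense()["eef_rot"])
E
```

```text
[ 0.48829101 -0.14766948  0.25219545] [-3.14158826e+00  6.07432885e-05  1.49229406e+00]
```

View pics/n1side.png

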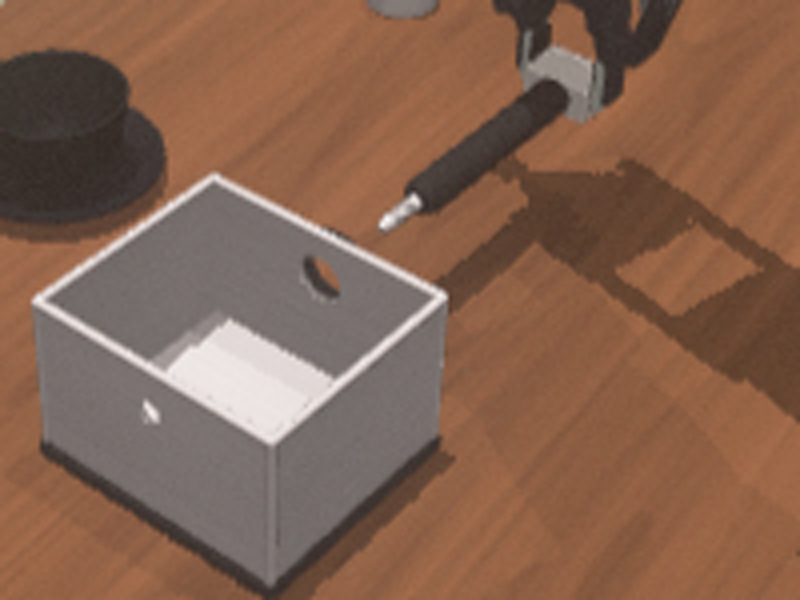

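View pics/n1top.png

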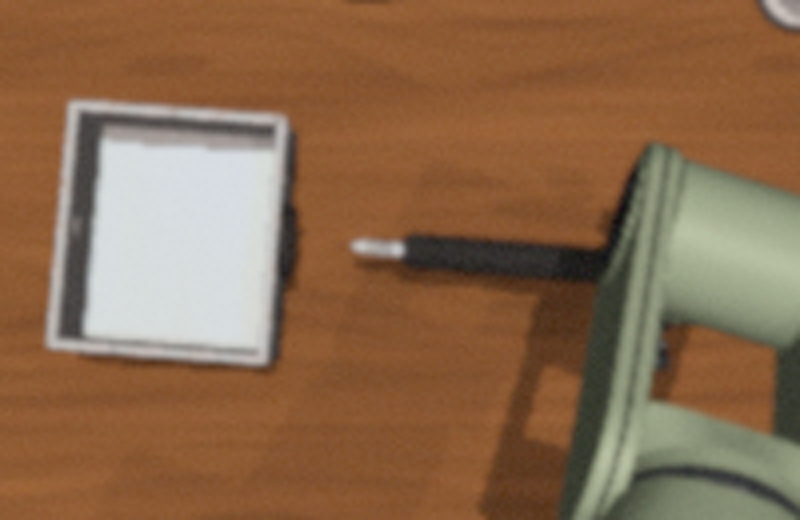

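The bar is level and roughly lined up with the near hole. The tip is at side crop (381,229) and top crop (352,247), and the ring is at top crop (290,240). Next I measure the bar axis against the box axis in the same views.

```bash
cat > axis.py <<'E'
from h import *
def midline(c,p,q,hw=9):
    "sub-pixel midline of the dark bar between image points p,q: edges = strongest gradients each side"
    g=cv2.GaussianBlur(c["color"][:,:,0].astype(np.float32),(0,0),.6) # red: wood bright, bar dark
    p,q=np.array(p,float),np.array(q,float);d=(q-p)/np.linalg.norm(q-p);n=np.array([-d[1],d[0]])
    s=np.arange(-hw,hw,.1);pts=[];W=[]
    for t in np.linspace(0,1,50):
        a=(p+t*(q-p)+s[:,None]*n).astype(np.float32)
        v=np.gradient(cv2.remap(g,a[None,:,0],a[None,:,1],1)[0]);h=len(s)//2
        i,j=np.argmin(v[:h]),h+np.argmax(v[h:]);pts.append((a[i]+a[j])/2);W.append(s[j]-s[i])
    pts=np.array(pts,np.float32);l=cv2.fitLine(pts,cv2.DIST_HUBER,0,.01,.01).ravel()
    print("width px",np.median(W).round(2),"res",np.std((pts-l[2:])@[-l[1],l[0]]).round(2))
    return l[2:].astype(float),(l[:2]*np.sign(l[:2]@d)).astype(float)
def line3(c1,l1,c2,l2):
    N=[]
    for c,(m,d) in((c1,l1),(c2,l2)):
        o,r=ray(c,[m-20*d,m+20*d]);n=np.cross(r[0],r[1]);n/=np.linalg.norm(n);N.append((n,n@o))
    e=np.cross(N[0][0],N[1][0]);e/=np.linalg.norm(e)
    X=np.linalg.lstsq(np.array([N[0][0],N[1][0],e]),np.array([N[0][1],N[1][1],0.]),rcond=None)[0]
    return X,e
E
python3 - <<'E'
from axis import *
T=dict(np.load("top1.npz"));S=dict(np.load("side1.npz"))
lt=midline(T,[335,233.8],[297,232.3]);ls=midline(S,[346,185],[319,205.5])
X,e=line3(T,lt,S,ls);e*=np.sign(e[1])
at=lambda y:X+e*((y-X[1])/e[1])
print("axis dir yaw",np.degrees(np.arctan2(e[1],e[0])).round(2),"pitch",np.degrees(np.arcsin(e[2])).round(2),"at y=0",at(0).round(4),"y=.05",at(.05).round(4))
tip,g=tri(T,[278.2,231.5],S,[305.1,217]);print("tip",tip.round(4),g.round(4),"axis there",at(tip[1]).round(4))
# box axis candidates in same views
for nh,fh in(([.5074,.1031,.085],[.5187,.2527,.085]),):
    b=np.subtract(fh,nh);b/=np.linalg.norm(b);bat=lambda y:nh+b*((y-nh[1])/b[1])
    for y in(tip[1],.1,.2527):print("y",round(y,3),"bar-box",(at(y)-bat(y)).round(4))
    for nm,c in(("S",S),("T",T)):print(nm,"box near,far",proj(c,[nh,fh]).round(1).tolist(),"bar axis at those y",proj(c,[at(nh[1]),at(fh[1])]).round(1).tolist())
# near hole ellipse centre / far hole centroid in side image
im=S["color"].astype(int)
R=im[:,:,0]-im[:,:,2]
x0,y0=284,222;m=np.zeros((420,560),bool);m[222:236,283:297]=1;
g=im.mean(2)
for a,ce,mm in blobs(m&((R>25)|(g<70)),6):print("near hole blob",a,ce)
m[:]=0;m[258:268,243:253]=1
for a,ce,mm in blobs(m&(g>130),3):print("far blob",a,ce)
print(g[256:268,242:254].astype(int))
E
```

```text
width px 9.35 res 0.66
width px 10.2 res 0.19
axis dir yaw 85.21 pitch -0.12 at y=0 [0.499  0.     0.0855] y=.05 [0.5032 0.05   0.0853]
tip [0.5025 0.049  0.0857] 0.0011 axis there [0.5031 0.049  0.0854]
y 0.049 bar-box [-0.0002 -0.      0.0004]
y 0.1 bar-box [ 0.0002 -0.      0.0002]
y 0.253 bar-box [ 0.0015  0.     -0.0001]
S box near,far [[290.3, 228.3], [246.3, 263.0]] bar axis at those y [[290.2, 228.2], [245.7, 262.7]]
T box near,far [[259.3, 230.0], [207.0, 226.3]] bar axis at those y [[259.3, 229.9], [207.0, 225.7]]
near hole blob 54 [290.24074074 228.35185185]
far blob 25 [247.   262.68]
[[118 117 116 119 117 116 115 118 111 116 163 198]
 [115 116 117 118 119 118 116 117 116 118 112 133]
 [119 116 117 117 118 117 115 116 116 115 119 116]
 [116 117 118 118 130 113 115 119 117 117 118 115]
 [115 113 116 123 185 140 115 117 119 116 116 118]
 [117 117 112 128 224 200 140 119 117 117 116 119]
 [116 115 119 130 182 230 202 141 118 117 117 117]
 [114 116 116 133 143 222 230 177 117 116 116 116]
 [113 118 115 131 152 167 219 180 117 118 117 117]
 [117 114 117 121 156 136 163 166 117 115 118 117]
 [114 114 115 117 117 119 115 115 117 117 116 115]
 [115 115 116 116 116 116 116 114 116 117 116 116]]
```

Emit:
arm_command --commands '[0.009, 0, 0.0007, 0, 0, 0, 1, 0.011, 0, 0, 0, 0, 0, 1, 0.011, 0, 0, 0, 0, 0, 1, 0.011, 0, 0, 0, 0, 0, 1, 0.011, 0, 0, 0, 0, 0, 1, 0.011, 0, 0, 0, 0, 0, 1, 0.011, 0, 0, 0, 0, 0, 1, 0, 0, 0, 0, 0, 0, 1]'

```text
time: 6.97
position: [0.4942, -0.0706, 0.2515]
eef_rot: [-3.141, -0.001, 1.495]
contact_force: [0.4, -0.7, -2.6]
width: 0.0459
finger_force: 102.9
```

Emit:
arm_command --commands '[0.003, 0, 0, 0, 0, 0, 1, 0.003, 0, 0, 0, 0, 0, 1, 0.003, 0, 0, 0, 0, 0, 1, 0.003, 0, 0, 0, 0, 0, 1, 0.003, 0, 0, 0, 0, 0, 1, 0.003, 0, 0, 0, 0, 0, 1, 0.003, 0, 0, 0, 0, 0, 1, 0, 0, 0, 0, 0, 0, 1]'

```text
time: 7.63
position: [0.4958, -0.0514, 0.2515]
eef_rot: [-3.142, -0.0, 1.493]
contact_force: [0.5, -0.7, -2.9]
width: 0.0459
finger_force: 102.9
```

Emit:
arm_command --commands '[0.006, 0, 0, 0, 0, 0, 1, 0.006, 0, 0, 0, 0, 0, 1, 0.006, 0, 0, 0, 0, 0, 1, 0.006, 0, 0, 0, 0, 0, 1, 0.006, 0, 0, 0, 0, 0, 1, 0.006, 0, 0, 0, 0, 0, 1, 0.006, 0, 0, 0, 0, 0, 1, 0, 0, 0, 0, 0, 0, 1]'

```text
time: 8.3
position: [0.4992, -0.0088, 0.2515]
eef_rot: [3.142, -0.0, 1.494]
contact_force: [0.1, -0.2, -3.8]
width: 0.046
finger_force: 102.9
```

Emit:
arm_command --commands '[0.006, 0, 0, 0, 0, 0, 1, 0.006, 0, 0, 0, 0, 0, 1, 0.004, 0, 0, 0, 0, 0, 1, 0.004, 0, 0, 0, 0, 0, 1, 0, 0, 0, 0, 0, 0, 1, 0, 0, 0, 0, 0, 0, 1, 0, 0, 0, 0, 0, 0, 1, 0, 0, 0, 0, 0, 0, 1]'

```text
time: 8.97
position: [0.5006, 0.0099, 0.2515]
eef_rot: [-3.142, 0.0, 1.492]
contact_force: [1.0, 0.6, -3.6]
width: 0.046
finger_force: 102.9
```

```bash
python3 - <<'E'
from rig import *
from h import *
o=[]
for n,w in(("side",(215,315,190,300)),("top",(190,290,180,280))):
    c=read_camera(n);np.savez(f"{n}2.npz",**c)
    x0,x1,y0,y1=w;o.append(cv2.resize(c["color"][y0:y1,x0:x1,::-1],(400,(y1-y0)*4),interpolation=2))
h=max(a.shape[0] for a in o);cv2.imwrite("pics/m2.png",np.hstack([cv2.copyMakeBorder(a,0,h-a.shape[0],0,0,0) for a in o]))
s=sense();print(s["position"],s["eef_rot"],s["contact_force"],s["torque"])
E
```

```text
[0.50066259 0.00983668 0.25151227] [3.14153258e+00 1.39537826e-04 1.49231515e+00] [-0.46984745 -1.07167235 -3.5292543 ] [-0.19939317  0.04374424  0.04214099]
```

View pics/m2.png

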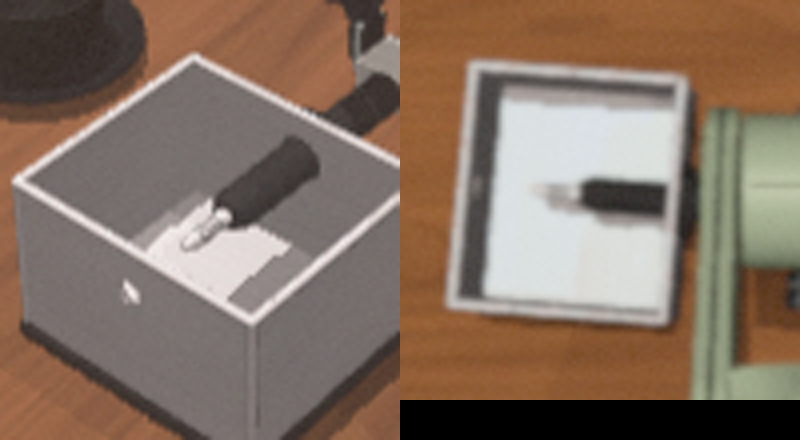

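The bar is inside the box, with its tip at side (261,252) and top (223.5,227), heading for the far hole at side (247,262.7). Its countersink shows at top (209.3,225.4). I'll quantify the lateral offset.

```bash
python3 - <<'E'
from axis import *
T=dict(np.load("top2.npz"));S=dict(np.load("side2.npz"))
g=T["color"].astype(float).mean(2)
print("top hole region");print(g[216:238,205:214].astype(int))
print("top stud");print(g[221:234,220:238].astype(int))
lt=midline(T,[254,229.2],[240,228.2],7)
print("top bar mid",lt, "at u=209.3:",lt[0][1]+lt[1][1]/lt[1][0]*(209.3-lt[0][0]))
ls=midline(S,[289,229],[272,243],9)
print("side bar mid at u=247:",ls[0][1]+ls[1][1]/ls[1][0]*(247-ls[0][0]),"slope",ls[1][1]/ls[1][0])
# where the inner-face hole centre should project given box estimate, top view
b=np.array([.0755,.9971,0]);fh=np.array([.5187,.2527,.085])
print(proj(T,[fh-.005*b,fh-.005*b+[.005,0,0]]))
E
```

```text
top hole region
[[162 181 157 104  74  75  70  75 107]
 [171 185 152 101  75  74  73  71 111]
 [176 184 152  99  75  70  68  79 120]
 [177 184 151  96  73  70  71  80 122]
 [180 184 147  95  75  75  75  77 125]
 [179 180 138  88  74  72  70  79 130]
 [181 177 132  86  77  70  73  80 133]
 [183 174 127  87  81  75  71  89 140]
 [183 170 120  97  99  84  75  98 156]
 [183 166 119 109 107  92  79 105 167]
 [182 162 113 108 110  87  74 106 167]
 [187 160 112 105 100  86  77 109 170]
 [187 153 104  95  91  76  74 114 176]
 [184 151 101  85  85  74  75 120 185]
 [184 146  99  76  70  70  74 123 188]
 [181 139  90  71  73  71  80 129 191]
 [176 132  84  75  73  71  80 132 192]
 [173 126  81  75  75  74  84 140 195]
 [170 122  79  71  72  74  93 150 199]
 [168 115  79  69  73  73 100 159 202]
 [160 108  76  71  74  74 108 168 205]
 [160 102  75  73  72  74 112 169 208]]
top stud
[[223 223 222 221 222 222 223 223 224 224 223 225 223 223 223 224 224 224]
 [223 222 223 222 222 222 223 224 222 223 224 223 224 224 224 224 222 222]
 [223 223 222 222 222 223 223 223 223 223 224 224 223 222 222 219 
[... 345 characters left out ...]
1 164 168 174 191 197 171 110  64  52]
 [223 222 220 216 210 200 184 163 156 156 157 162 174 175 148  97  55  53]
 [221 222 222 221 220 215 196 171 161 160 158 163 156 148 124  87  59  50]
 [222 222 222 223 222 220 207 184 168 169 170 165 159 154 138 113  87  66]
 [222 222 223 221 223 221 217 204 194 191 191 182 172 166 161 152 134 116]
 [222 222 223 222 222 223 223 219 216 214 214 204 193 191 190 188 183 174]]
width px 7.95 res 0.27
top bar mid (array([246.98005676, 228.97929382]), array([-0.99532431, -0.09658938])) at u=209.3: 225.3227034697367
width px 11.5 res 0.2
side bar mid at u=247: 262.11082037706433 slope -0.775450114398215
[[208.71220618 226.37656976]
 [208.74050768 224.62639584]]
```

Emit:
arm_command --commands '[0.005, 0, 0, 0, 0, 0, 1, 0.005, 0, 0, 0, 0, 0, 1, 0.005, 0, 0, 0, 0, 0, 1, 0.005, 0, 0, 0, 0, 0, 1, 0.005, 0, 0, 0, 0, 0, 1, 0.005, 0, 0, 0, 0, 0, 1, 0.004, 0, 0, 0, 0, 0, 1, 0, 0, 0, 0, 0, 0, 1]'

```text
time: 9.73
position: [0.5034, 0.0448, 0.2515]
eef_rot: [3.141, -0.0, 1.494]
contact_force: [0.9, -0.1, -3.4]
width: 0.0457
finger_force: 102.9
```

Emit:
arm_command --commands '[0.0015, 0, 0, 0, 0, 0, 1, 0.0015, 0, 0, 0, 0, 0, 1, 0.0015, 0, 0, 0, 0, 0, 1, 0.0015, 0, 0, 0, 0, 0, 1, 0.0015, 0, 0, 0, 0, 0, 1, 0.0015, 0, 0, 0, 0, 0, 1, 0, 0, 0, 0, 0, 0, 1, 0, 0, 0, 0, 0, 0, 1]'

```text
time: 10.4
position: [0.504, 0.0529, 0.2515]
eef_rot: [3.142, 0.0, 1.493]
contact_force: [0.4, 0.1, -3.4]
width: 0.0462
finger_force: 102.9
```

Emit:
arm_command --commands '[0.001, 0, 0, 0, 0, 0, 1, 0.001, 0, 0, 0, 0, 0, 1, 0.001, 0, 0, 0, 0, 0, 1, 0.001, 0, 0, 0, 0, 0, 1, 0.001, 0, 0, 0, 0, 0, 1, 0.001, 0, 0, 0, 0, 0, 1, 0, 0, 0, 0, 0, 0, 1, 0, 0, 0, 0, 0, 0, 1]'

```text
time: 11.07
position: [0.5045, 0.0589, 0.2515]
eef_rot: [3.142, 0.0, 1.493]
contact_force: [0.2, 0.2, -2.8]
width: 0.0455
finger_force: 102.9
```

Emit:
arm_command --commands '[0.0015, 0, 0, 0, 0, 0, 1, 0.0015, 0, 0, 0, 0, 0, 1, 0.0015, 0, 0, 0, 0, 0, 1, 0.0015, 0, 0, 0, 0, 0, 1, 0.001, 0, 0, 0, 0, 0, 1, 0.001, 0, 0, 0, 0, 0, 1, 0, 0, 0, 0, 0, 0, 1, 0, 0, 0, 0, 0, 0, 1]'

```text
time: 11.73
position: [0.5051, 0.0669, 0.2515]
eef_rot: [3.142, 0.0, 1.493]
contact_force: [-0.4, -0.8, -2.7]
width: 0.0461
finger_force: 102.9
```

```bash
python3 - <<'E'
from rig import *
from h import *
o=[]
for n,w in(("side",(225,325,190,300)),("top",(190,290,180,280))):
    c=read_camera(n);np.savez(f"{n}3.npz",**c)
    x0,x1,y0,y1=w;o.append(cv2.resize(c["color"][y0:y1,x0:x1,::-1],(400,(y1-y0)*4),interpolation=2))
h=max(a.shape[0] for a in o);cv2.imwrite("pics/m3.png",np.hstack([cv2.copyMakeBorder(a,0,h-a.shape[0],0,0,0) for a in o]))
s=sense();print(s["position"],s["eef_rot"],s["contact_force"],s["torque"])
E
```

```text
[0.5051113  0.0668365  0.25148633] [3.14158020e+00 1.15082918e-04 1.49265264e+00] [ 1.27083913 -0.10750661 -3.03115142] [-0.20934048  0.04988446 -0.00360628]
```

View pics/m3.png

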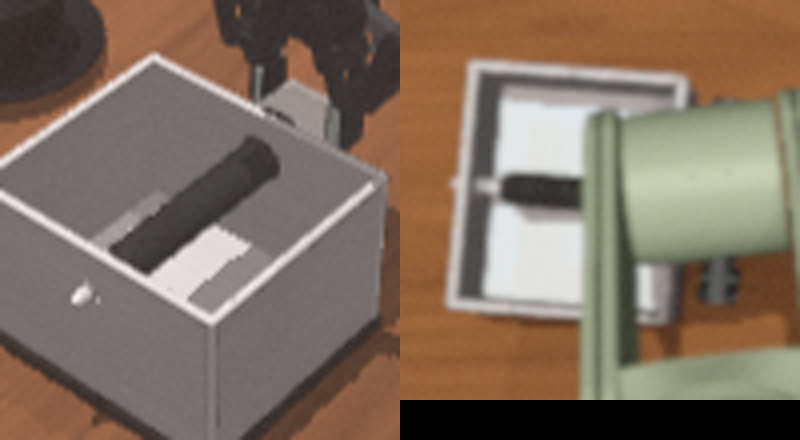

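The stud pokes out of the far hole at side crop (80,294) with no contact force. The head (side crop (300,110)) is just short of the ring. Easing it home.

Emit:
arm_command --commands '[0.0008, 0, 0, 0, 0, 0, 1, 0.0008, 0, 0, 0, 0, 0, 1, 0.0008, 0, 0, 0, 0, 0, 1, 0.0008, 0, 0, 0, 0, 0, 1, 0.0008, 0, 0, 0, 0, 0, 1, 0.0005, 0, 0, 0, 0, 0, 1, 0, 0, 0, 0, 0, 0, 1, 0, 0, 0, 0, 0, 0, 1]'

```text
time: 12.5
position: [0.5055, 0.0714, 0.2515]
eef_rot: [3.142, 0.0, 1.493]
contact_force: [-0.4, -1.1, -4.0]
width: 0.0455
finger_force: 102.9
```

Emit:
arm_command --commands '[0.0005, 0, 0, 0, 0, 0, 1, 0.0005, 0, 0, 0, 0, 0, 1, 0.0005, 0, 0, 0, 0, 0, 1, 0.0005, 0, 0, 0, 0, 0, 1, 0.0005, 0, 0, 0, 0, 0, 1, 0, 0, 0, 0, 0, 0, 1, 0, 0, 0, 0, 0, 0, 1, 0, 0, 0, 0, 0, 0, 1]'

```text
time: 13.17
position: [0.5057, 0.0738, 0.2515]
eef_rot: [3.142, 0.0, 1.493]
contact_force: [-0.3, -0.1, -3.4]
width: 0.0457
finger_force: 102.9
```

Emit:
arm_command --commands '[0.0005, 0, 0, 0, 0, 0, 1, 0.0005, 0, 0, 0, 0, 0, 1, 0.0005, 0, 0, 0, 0, 0, 1, 0.0005, 0, 0, 0, 0, 0, 1, 0, 0, 0, 0, 0, 0, 1, 0, 0, 0, 0, 0, 0, 1, 0, 0, 0, 0, 0, 0, 1, 0, 0, 0, 0, 0, 0, 1]'

```text
time: 13.83
position: [0.5058, 0.0756, 0.2515]
eef_rot: [-3.142, 0.001, 1.493]
contact_force: [0.5, -3.4, -3.4]
width: 0.046
finger_force: 102.9
```

Emit:
arm_command --commands '[0.0005, 0, 0, 0, 0, 0, 1, 0.0005, 0, 0, 0, 0, 0, 1, 0.0005, 0, 0, 0, 0, 0, 1, 0, 0, 0, 0, 0, 0, 1, 0, 0, 0, 0, 0, 0, 1, 0, 0, 0, 0, 0, 0, 1, 0, 0, 0, 0, 0, 0, 1, 0, 0, 0, 0, 0, 0, 1]'

```text
time: 14.5
position: [0.5059, 0.0767, 0.2515]
eef_rot: [-3.141, 0.002, 1.494]
contact_force: [0.3, -6.5, -2.6]
width: 0.0459
finger_force: 103.0
```

Emit:
arm_command --commands '[0.0005, 0, 0, 0, 0, 0, 1, 0.0004, 0, 0, 0, 0, 0, 1, 0.0004, 0, 0, 0, 0, 0, 1, 0, 0, 0, 0, 0, 0, 1, 0, 0, 0, 0, 0, 0, 1, 0, 0, 0, 0, 0, 0, 1, 0, 0, 0, 0, 0, 0, 1, 0, 0, 0, 0, 0, 0, 1]'

```text
time: 15.17
position: [0.506, 0.0776, 0.2515]
eef_rot: [-3.141, 0.003, 1.494]
contact_force: [-0.8, -9.7, -2.8]
width: 0.0458
finger_force: 103.0
```

Emit:
arm_command --commands '[0, 0, 0, 0, 0, 0, 1, 0, 0, 0, 0, 0, 0, 1, 0, 0, 0, 0, 0, 0, 1, 0, 0, 0, 0, 0, 0, 1, 0, 0, 0, 0, 0, 0, 1, 0, 0, 0, 0, 0, 0, 1, 0, 0, 0, 0, 0, 0, 1, 0, 0, 0, 0, 0, 0, 1]'

```text
time: 15.83
position: [0.506, 0.0776, 0.2515]
eef_rot: [-3.141, 0.003, 1.494]
contact_force: [0.2, -9.9, -1.0]
width: 0.0457
finger_force: 103.0
```

Emit:
arm_command --commands '[0, 0, 0, 0, 0, 0, 1, 0, 0, 0, 0, 0, 0, 1, 0, 0, 0, 0, 0, 0, 1, 0, 0, 0, 0, 0, 0, 1, 0, 0, 0, 0, 0, 0, 1, 0, 0, 0, 0, 0, 0, 1, 0, 0, 0, 0, 0, 0, 1, 0, 0, 0, 0, 0, 0, 1]'

```text
time: 16.5
position: [0.506, 0.0776, 0.2515]
eef_rot: [-3.141, 0.003, 1.494]
contact_force: [-0.3, -10.0, -2.0]
width: 0.0459
finger_force: 103.0
```

Emit:
arm_command --commands '[0, 0, 0, 0, 0, 0, 1, 0, 0, 0, 0, 0, 0, 1, 0, 0, 0, 0, 0, 0, 1, 0, 0, 0, 0, 0, 0, 1, 0, 0, 0, 0, 0, 0, 1, 0, 0, 0, 0, 0, 0, 1, 0, 0, 0, 0, 0, 0, 1, 0, 0, 0, 0, 0, 0, 1]'

```text
time: 17.17
position: [0.506, 0.0776, 0.2515]
eef_rot: [-3.141, 0.003, 1.494]
contact_force: [-0.3, -10.2, -1.3]
width: 0.0461
finger_force: 103.0
```

Emit:
arm_command --commands '[0, 0, 0, 0, 0, 0, 1, 0, 0, 0, 0, 0, 0, 1, 0, 0, 0, 0, 0, 0, 1, 0, 0, 0, 0, 0, 0, 1, 0, 0, 0, 0, 0, 0, 1, 0, 0, 0, 0, 0, 0, 1, 0, 0, 0, 0, 0, 0, 1, 0, 0, 0, 0, 0, 0, 1]'

```text
time: 17.83
position: [0.506, 0.0776, 0.2515]
eef_rot: [-3.141, 0.003, 1.494]
contact_force: [-0.4, -9.3, -2.3]
width: 0.0461
finger_force: 103.0
```

Emit:
arm_command --commands '[0, 0, 0, 0, 0, 0, 1, 0, 0, 0, 0, 0, 0, 1, 0, 0, 0, 0, 0, 0, 1, 0, 0, 0, 0, 0, 0, 1, 0, 0, 0, 0, 0, 0, 1, 0, 0, 0, 0, 0, 0, 1, 0, 0, 0, 0, 0, 0, 1, 0, 0, 0, 0, 0, 0, 1]'

```text
time: 18.5
position: [0.5059, 0.0776, 0.2515]
eef_rot: [-3.141, 0.003, 1.494]
contact_force: [-1.2, -8.8, -1.9]
width: 0.0459
finger_force: 103.0
```

Emit:
arm_command --commands '[0, 0, 0, 0, 0, 0, 1, 0, 0, 0, 0, 0, 0, 1, 0, 0, 0, 0, 0, 0, 1, 0, 0, 0, 0, 0, 0, 1, 0, 0, 0, 0, 0, 0, 1, 0, 0, 0, 0, 0, 0, 1, 0, 0, 0, 0, 0, 0, 1, 0, 0, 0, 0, 0, 0, 1]'

```text
time: 19.17
position: [0.506, 0.0776, 0.2515]
eef_rot: [-3.141, 0.003, 1.494]
contact_force: [-0.7, -8.1, -2.2]
width: 0.0461
finger_force: 103.0
```

```bash
python3 - <<'E'
from rig import *
from h import *
o=[];F=[]
for n,w in(("side",(225,325,190,300)),("top",(190,290,180,280))):
    c=read_camera(n);F.append(sense()["contact_force"])
    x0,x1,y0,y1=w;o.append(cv2.resize(c["color"][y0:y1,x0:x1,::-1],(400,(y1-y0)*4),interpolation=2))
for i in range(6): read_camera("top");F.append(sense()["contact_force"])
print(np.round(F,1).tolist(),np.mean(F,0))
h=max(a.shape[0] for a in o);cv2.imwrite("pics/m4.png",np.hstack([cv2.copyMakeBorder(a,0,h-a.shape[0],0,0,0) for a in o]))
E
```

```text
[[0.2, -9.1, -1.0], [-0.2, -9.3, -1.7], [-0.1, -9.4, -2.2], [-0.5, -9.8, -2.3], [-0.6, -9.9, -2.2], [0.6, -10.7, -2.0], [0.3, -9.4, -1.8], [-1.2, -9.7, -1.9]] [-0.1827577  -9.65233276 -1.88218706]
```

View pics/m4.png

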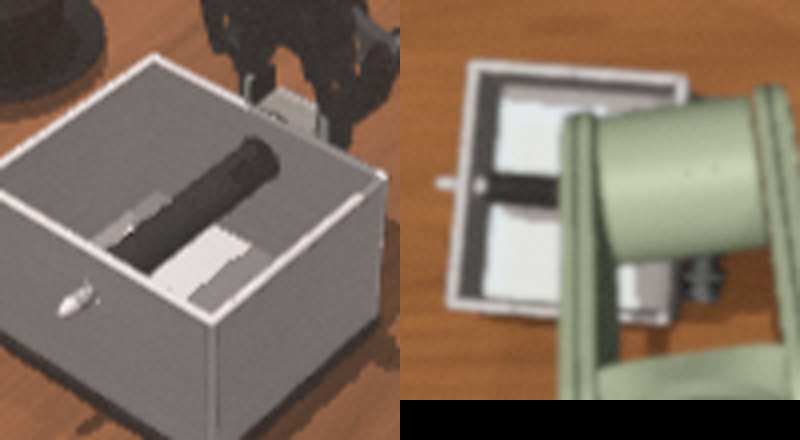

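The stud sticks out about 22 mm (side crop (60,310), top crop (438,183)), and the push has been steady at about 9.7 N for over 4 s. Handing in.

```bash
python3 -c "
from rig import *
print(close_job())"
```

```text
the job is handed in; nothing more can be done
None
```

The bar is through both holes with the stud about 22 mm beyond the far wall, and the arm is still gripping the head and pushing it on the ring with a steady 9.7 N or so at the wrist; the job is handed in, but no verdict came back.

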